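# Open the stuck flux jar at the amplifier bench

## Robot

A 7-joint arm with a two-finger parallel gripper is mounted at the origin on the work surface. World frame = base frame: x ahead of the robot, y to its left, z up, the work surface at z = 0. Lengths are in m, angles in rad, forces in N, time in s.
With the tool pointing down it reaches from about 0.4 to 0.85 m from the base axis. Payload 4.5 kg.
Tool frame: the origin (TCP) lies midway between the tips of the shut fingers; the grasp point (between the pads) lies behind it (r.grip_point_offset is the z of the grasp point in the tool frame, in m); z points along the fingers, y is the line along which they close (so a half turn about z gives the same grasp; the last joint's range is limited). The gripper opens to 88 mm and grips with 3 to 60 N. Pads are 18 mm wide; open, the fingers measure 123 mm over their backs; the gripper's body (75 mm by 187 mm) begins 45 mm behind the grasp point.
Start: joints at [-1.263, 0.689, -0.195, 1.565, 0.157, 0.902, -0.215], TCP at [0.169, 0.602, 0.239] pointing down, gripper open.
Joint ranges: [-3.01, 3.01], [-0.46, 2.08], [-1.47, 1.51], [0.13, 2.56], [-1, 4.14], [0.04, 2.09], [-2.66, 2.66]. Speed limits (rad/s): [2.57, 2.57, 3.14, 3.14, 3.14, 3.14, 3.14].

## Interface

Orientations are given as a unit quaternion [x, y, z, w].
In Python, from plant import r, optics, workorder gives the robot as it stands.
- The arm moves only by the shell command python3 -m creep 'ROWS' [FORCE]. ROWS is JSON, a list of rows, each an object of numbers: "grip": the gripper command: -1 is shut, 1 is fully open, values between are in proportion; "tx", "ty", "tz": the shift along the tool's x, y, z in cm; "spin": the turn about the tool's z in degrees. In form: [{"grip": .., "tx": .., "ty": .., "tz": .., "spin": ..}, ...]. A call has 1 to 8 rows; each row shifts and turns the commanded pose from where the row before left it, along the tool's axes as they then stand; what a row does not reach is not made up. A row lasts 1/12 s, in which the tool goes at most 41.7 mm and 7.16 degrees, less where a joint would pass 70% of its speed; a pose out of reach is approached as far as the arm can. A call with a gripper value outside its range is refused whole. The fingers move at their own pace and stop on an object; FORCE is the grip in N (left out, the last holds). Time passes only in rows, so rows that do not move let the fingers close. It gives the time, the measured TCP pose, the force, the opening and the grip force at its end, in the units of the state.
- r.get_state(): the state, without advancing time (a new reading comes with each control period).
- optics.snapshot(name): name is "scene" or "top" or "wrist"; returns (picture, depth): 400x640x3 uint8, red, green, blue; 400x640 float32, m along the optical axis (not along the pixel's ray), 0 where there is no reading.
- optics.get_calibration(name): a dict with "fx", "fy", "cx", "cy" (pixels), "extrinsics" (4x4, takes a point from world to camera coordinates). Camera axes: x right, y down, z forward; pixel columns grow to the right and rows downward; lengths in m; the calibration is good to about 2 mm. A picture is of the moment at which its call begins: read the wrist's pose just before it. get_calibration takes no time and is no camera call; for the wrist camera it gives the pose at the moment of the call.
- workorder.finish_job(): hands the job in; it is judged then, once.
The state is a dict: "clock": time; "q": joint angles; "qd": joint speeds; "joint_torque": joint torques, N m; "tool_pos": TCP position; "eef_rot": TCP orientation; "contact_force": force on the tool from outside, world axes, zero at the start; "moment": the same for the moment, N m; "opening": opening from 0.0 (shut) to 1.0 (fully open); "finger_force": force on a finger pad.
Only numpy, scipy, OpenCV 4.12 (cv2) and the standard library are available. Lean on these libraries where they do the work, as an engineer would, in place of code of your own. Each camera call takes 0.05 s, during which the arm holds its last target. There are 200 camera calls.

## Task

The flux jar clamped in the blue vise has its screw cap stuck with dried rosin: grip the cap, break it loose with a short hard twist (anticlockwise seen from above), spin it on until its thread lets go, lift it off and lay it gently, right way up, in the metal parts tray. The vise holds the jar only by its soft jaws, so feel your way: do not twist the jar round in the vise or drag it upwards out of it, and lift the cap only once it comes away freely. Leave the two amplifier feet in the tray and everything else on the bench as they are.

Things in the scene. Friction and masses are not known exactly. Their poses are not given: they have to be found in the camera images.
- cap: White ribbed plastic screw cap, round, 52 mm across and 22 mm high, about 65 to 100 g, rib depth under 1 mm. Origin: centre of its lower edge; z up through its closed top. On the jar its lower edge stands 98 mm above the table. Dried rosin jams it: it takes about 0.5 to 1.1 N m to start and stays that stiff for the first 0.2 to 0.6 rad, then turns with almost no torque. A grip of 50 N neither slips nor harms it.
- jar: Amber glass jar, 49 mm across, between the soft jaws of the vise, base 50 mm above the table. Origin: centre of its base; z up. Shoulder 46 mm, rim 66 mm above its base. Lug thread: 1.4 to 2.4 rad anticlockwise of where the cap is stuck (varies, unmarked) it lets go and the cap lifts off; about 0.2 rad farther it runs hard against a stop and binds (turn back 0.1 rad). Until then it has 1.5 mm of lift.
- jar_lift (a joint): How far the jar has been dragged up in the soft jaws of the vise, in m: 0 at the start and to be kept there. The jaws hold it against about 20 N of upward pull.
- jar_turn (a joint): How far the jar has been twisted round in the jaws of the vise, in rad, anticlockwise from above positive: 0 at the start and to be kept there. The jaws hold it against about 1.7 N m.
- vise: Small blue bench vise, fixed. Origin: centre of its base's underside, below the jar's axis; x points from the screw handle (at -x, 128 mm out) through the jar to the fixed jaw. Base 150 x 88 mm; jaws 76 mm wide, tops 78 mm above the table, so 20 mm below the cap's lower edge.
- tray: Low metal parts tray, fixed, 230 mm (its x) by 160 mm (its y), rim 14 mm high, walls and floor 3 mm thick. Origin: centre of its underside; z up. Its +x end holds the two feet; the rest is empty, a good clear spot for the cap is about 40 mm to -x of its middle.
- foot1: Loose amplifier foot in the tray, black with an orange top, 34 mm across, 21 mm high. Origin: centre of its underside. Leave it.
- foot2: Second loose amplifier foot in the tray, black with an orange top, 34 mm across, 21 mm high. Origin: centre of its underside. Leave it.
- valve1: Glass valve (radio tube) standing on its black base, 41 mm across, 92 mm high. Origin: centre of its underside. Leave it.
- valve2: Second glass valve standing on its black base, 41 mm across, 92 mm high. Origin: centre of its underside. Leave it.
- solder: Reel of solder with green flanges, standing flat, 50 mm across, 38 mm high. Origin: centre of its underside. Leave it.
- screwdriver: Red-handled screwdriver lying down, 190 mm long along its x. Leave it.
- brush: Thin metal-handled flux brush with dark bristles lying down, 166 mm long along its x. Leave it.
Mind the look-alikes: they are no part of the job. Several things look just like the solder: the one meant starts farthest to the robot's left. Leave any red look-alike of the valve2 alone.

How it is judged:
By the outcome, as a careful person would: the job done as asked, in the order asked, and still so for the second after the job is handed in, with the robot touching nothing.
It also fails if it takes over 58 s, if anything falls off the work surface, if the arm or the gripper's body presses on something with over 40 N, if the wrist force passes 120 N, or if a joint passes its speed limit or range.

## Working session

There is one attempt and no reset: what is moved stays moved. The work goes in short steps, Python scripts to look and compute and a shell command to move; the robot and the scene stay as the last step left them, time stands still between calls to the robot, and variables do not carry over. Pictures are saved under pics/ and viewed, at most 10 in all, crops included, and the job is handed in when it is done.

```bash
ls && mkdir -p pics
python3 - <<'E'
from plant import r, optics
import cv2, numpy as np
print(r.get_state(), r.grip_point_offset)
for n in ("scene","top"):
    p,d=optics.snapshot(n); cv2.imwrite(f"pics/{n}0.png",cv2.cvtColor(p,cv2.COLOR_RGB2BGR)); np.save(f"pics/{n}0.npy",d)
    c=optics.get_calibration(n); np.set_printoptions(precision=4,suppress=True); print(n,c)
E
```

```text
pics
{'clock': 0.0, 'q': array([-1.26322467,  0.68998406, -0.19449237,  1.56634023,  0.15727825,
        0.90253301, -0.215069  ]), 'qd': array([ 7.44007714e-04, -1.29195065e-03,  6.84822281e-05, -3.00533023e-04,
        2.01628480e-03,  2.07099859e-03, -5.48326992e-04]), 'joint_torque': array([ 1.02804621e-03, -5.27564120e+01, -1.26722373e+00, -1.53429705e+01,
       -5.28207910e-02,  6.34022610e-03,  1.71828592e-04]), 'tool_pos': array([0.16886018, 0.6010874 , 0.23791047]), 'eef_rot': array([ 1.36416696e-01,  9.90651101e-01, -9.36348815e-04, -5.93939057e-05]), 'contact_force': array([ 0.56935999,  0.02065601, -0.01709153]), 'moment': array([0.01304622, 0.01595125, 0.01071632]), 'finger_force': 0.0, 'opening': 1.0006074598758021} -0.0187
scene {'fx': 397.29530039424725, 'fy': 397.29530039424725, 'cx': 314.05256067118637, 'cy': 202.128917009529, 'extrinsics': array([[-0.85  ,  0.5266, -0.0135,  0.5095],
       [ 0.3927,  0.6163, -0.6826, -0.18  ],
       [-0.3511, -0.5855, -0.7307,  1.2472],
       [ 0.    ,  0.    ,  0.    ,  1.    ]])}
top {'fx': 508.03609686693096, 'fy': 508.03609686693096, 'cx': 329.7858182629506, 'cy': 205.25414152789938, 'extrinsics': array([[ 0.0207, -0.9998,  0.0009, -0.016 ],
       [-0.9853, -0.0205, -0.1695,  0.5933],
       [ 0.1695,  0.0026, -0.9855,  1.5167],
       [ 0.    ,  0.    ,  0.    ,  1.    ]])}
```

View pics/scene0.png

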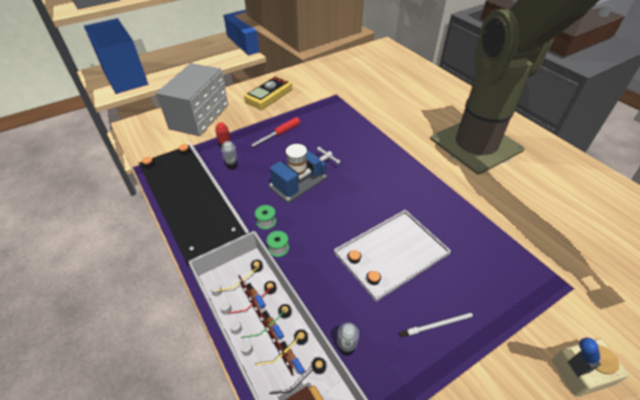

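View pics/top0.png

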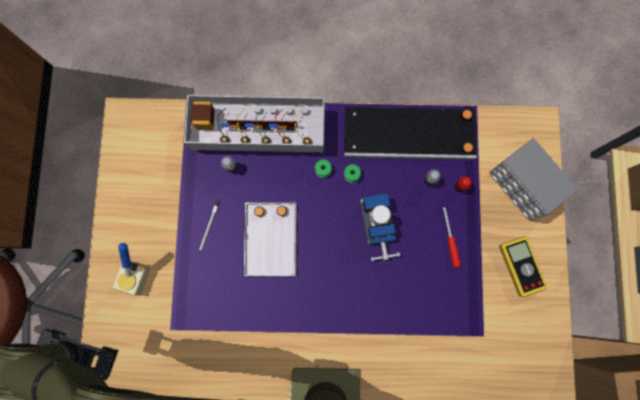

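The scene view shows the white cap on the jar in the blue vise at (296,153), the tray at (392,253) with orange feet at (354,257) and (374,277), and green reels at (265,216) and (278,243). The top view has the cap at (381,214), the vise handle below it at (385,257), the tray at (270,240) with feet at (259,211) and (282,211), reels at (323,169) and (352,173), and valves at (229,163), (433,177) and red (465,184).

Things that could be taken for the cap: the white disc in the vise at top (381,214), the meter dial at (529,268), and the silver valve tops at (433,177) and (229,163). Only (381,214) is white and sits in the blue vise, so that is the one.

```bash
cat > h.py <<'E'
import numpy as np, cv2
from plant import r, optics
np.set_printoptions(precision=4,suppress=True)
def world(d,c):
    v,u=np.mgrid[:d.shape[0],:d.shape[1]]
    P=np.stack([(u-c["cx"])/c["fx"]*d,(v-c["cy"])/c["fy"]*d,d],-1)
    E=np.array(c["extrinsics"]); return (P-E[:3,3])@E[:3,:3]
def save(n,p): cv2.imwrite(f"pics/{n}.png",cv2.cvtColor(p,cv2.COLOR_RGB2BGR))
E
python3 - <<'E'
from h import *
for n,(u,v) in (("top",(381,214)),("scene",(296,153))):
    img=cv2.imread(f"pics/{n}0.png"); d=np.load(f"pics/{n}0.npy"); W=world(d,optics.get_calibration(n))
    hsv=cv2.cvtColor(img,cv2.COLOR_BGR2HSV)
    m=np.zeros(d.shape,bool); m[v-14:v+15,u-14:u+15]=True
    w=m&(hsv[...,1]<60)&(hsv[...,2]>150)&(d>0)
    P=W[w]; z=np.median(P[:,2]); zt=np.percentile(P[:,2],90); T=P[P[:,2]>zt-.006]
    print(n,"cap n",len(T),"zt",zt,"mid",(T.min(0)+T.max(0))/2,"mean",T.mean(0), "ext",np.ptp(T,axis=0))
    if n=="top":
        for nm,(a,b,c,e) in dict(vise=(355,190,400,262),tray=(240,198,300,280)).items():
            s=(slice(b,e),slice(a,c)); H=hsv[s]; X=W[s]
            k=((H[...,0]>95)&(H[...,0]<115)&(H[...,1]>120)) if nm=="vise" else ((H[...,1]<60)&(H[...,2]>140))
            vs,us=np.nonzero(k); print(nm,"px",cv2.minAreaRect(np.c_[us+a,vs+b].astype(np.float32)))
            Q=X[k]; print(nm,"box",cv2.minAreaRect(Q[:,:2].astype(np.float32)),"z",np.percentile(Q[:,2],[5,50,95]))
        for u,v in ((259,211),(282,211),(385,257),(270,240)): print((u,v),W[v,u])
E
```

```text
top cap n 165 zt 0.12320932069442032 mid [ 0.5588 -0.1534  0.1237] mean [ 0.5576 -0.1526  0.1209] ext [0.0481 0.0501 0.0128]
vise px ((379.3894348144531, 218.4251251220703), (48.722625732421875, 26.28755760192871), 79.11447143554688)
vise box ((0.4700874090194702, -0.12902918457984924), (0.13664056360721588, 0.3477432131767273), 70.99024200439453) z [0.0386 0.0757 0.0819]
tray px ((269.5, 238.5), (73.0, 51.0), 90.0)
tray box ((0.4682418704032898, 0.12927542626857758), (0.2886982262134552, 0.2655874788761139), 1.7235448360443115) z [-0.004   0.0023  0.011 ]
(259, 211) [0.5755 0.2179 0.0224]
(282, 211) [0.5771 0.1458 0.0219]
(385, 257) [ 0.4383 -0.1751  0.0438]
(270, 240) [0.4869 0.1819 0.0043]
scene cap n 211 zt 0.12143840731283195 mid [ 0.5588 -0.1539  0.1195] mean [ 0.5594 -0.1515  0.1199] ext [0.0522 0.0557 0.0065]
```

Run:
```python
import cv2
a=cv2.imread("pics/top0.png")[170:275,330:430]; b=cv2.imread("pics/scene0.png")[110:215,246:346]
cv2.imwrite("pics/crop1.png",cv2.resize(cv2.hconcat([a,b]),None,fx=4,fy=4,interpolation=cv2.INTER_CUBIC))
```

```text
(no output)
```

View pics/crop1.png

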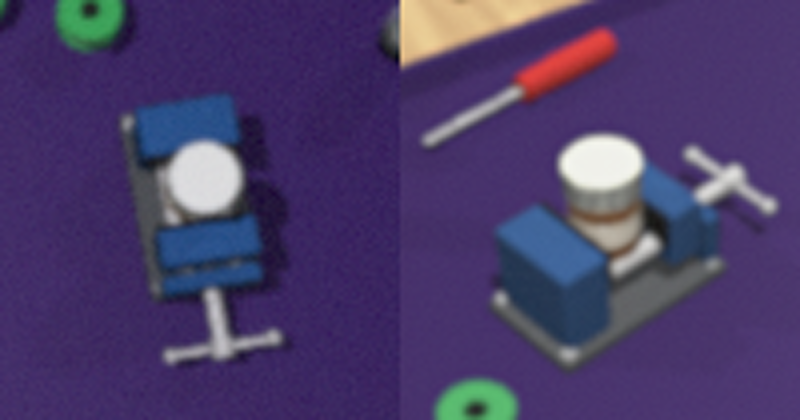

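The crop confirms it: a white ribbed cap on an amber jar between the blue jaws, at about (0.558, -0.153) with its top near 0.12 in both views. I'm moving above it.

```bash
python3 -m creep '[{"grip":1,"tx":-2.6,"ty":-2.8},{"grip":1,"tx":-2.6,"ty":-2.8},{"grip":1,"tx":-2.6,"ty":-2.8},{"grip":1,"tx":-2.6,"ty":-2.8},{"grip":1,"tx":-2.6,"ty":-2.8},{"grip":1,"tx":-2.6,"ty":-2.8},{"grip":1,"tx":-2.6,"ty":-2.8},{"grip":1,"tx":-2.6,"ty":-2.8}]' 50
```

```text
$[0]: bad value
```

```bash
python3 -m creep '[{"grip":1,"tx":-2.6,"ty":-2.8},{"grip":1,"tx":-2.6,"ty":-2.8},{"grip":1,"tx":-2.6,"ty":-2.8},{"grip":1,"tx":-2.6,"ty":-2.8},{"grip":1,"tx":-2.6,"ty":-2.8},{"grip":1,"tx":-2.6,"ty":-2.8},{"grip":1,"tx":-2.6,"ty":-2.8},{"grip":1,"tx":-2.6,"ty":-2.8}]'; python3 -c "
from h import *; s=r.get_state(); print(s['q'],s['tool_pos'],s['eef_rot'])"
```

```text
[-1.2632  0.6899 -0.1945  1.5662  0.1573  0.9025 -0.2151] [0.1689 0.6012 0.238 ] [ 0.1365  0.9906 -0.0008 -0.0001]$[0]: bad value
```

```bash
python3 -m creep '[{"grip":1,"tx":-2.6,"ty":-2.8,"tz":0,"spin":0},{"grip":1,"tx":-2.6,"ty":-2.8,"tz":0,"spin":0},{"grip":1,"tx":-2.6,"ty":-2.8,"tz":0,"spin":0},{"grip":1,"tx":-2.6,"ty":-2.8,"tz":0,"spin":0},{"grip":1,"tx":-2.6,"ty":-2.8,"tz":0,"spin":0},{"grip":1,"tx":-2.6,"ty":-2.8,"tz":0,"spin":0},{"grip":1,"tx":-2.6,"ty":-2.8,"tz":0,"spin":0},{"grip":1,"tx":-2.6,"ty":-2.8,"tz":0,"spin":0}]' 50; python3 -c "
from h import *; s=r.get_state(); print(s['q'],s['tool_pos'],s['eef_rot'])"
```

```text
clock: 0.77
tool_pos: [0.309, 0.328, 0.2386]
eef_rot: [0.136, 0.991, -0.0, -0.0]
contact_force: [0.8, 0.6, 0.5]
opening: 0.999
finger_force: 0.0
[-0.7584  0.4738 -0.2361  2.0677  0.1848  0.6199  0.1771] [0.309  0.328  0.2386] [ 0.1363  0.9907 -0.0002 -0.0001]
```

```bash
python3 -m creep '[{"grip":1,"tx":-2.6,"ty":-2.8,"tz":0,"spin":0},{"grip":1,"tx":-2.6,"ty":-2.8,"tz":0,"spin":0},{"grip":1,"tx":-2.6,"ty":-2.8,"tz":0,"spin":0},{"grip":1,"tx":-2.6,"ty":-2.8,"tz":0,"spin":0},{"grip":1,"tx":-2.6,"ty":-2.8,"tz":0,"spin":0},{"grip":1,"tx":-2.6,"ty":-2.8,"tz":0,"spin":0},{"grip":1,"tx":-2.6,"ty":-2.8,"tz":0,"spin":0},{"grip":1,"tx":-2.6,"ty":-2.8,"tz":0,"spin":0}]' && python3 -m creep '[{"grip":1,"tx":-2.6,"ty":-2.8,"tz":0,"spin":0},{"grip":1,"tx":-2.6,"ty":-2.8,"tz":0,"spin":0},{"grip":1,"tx":-2.6,"ty":-2.8,"tz":0,"spin":0},{"grip":1,"tx":-2.6,"ty":-2.8,"tz":0,"spin":0},{"grip":1,"tx":-2.6,"ty":-2.8,"tz":0,"spin":0},{"grip":1,"tx":-2.6,"ty":-2.8,"tz":0,"spin":0},{"grip":1,"tx":0,"ty":0,"tz":0,"spin":0}]'
python3 - <<'E'
from h import *; s=r.get_state(); print(s['q'],s['tool_pos'],s['eef_rot'])
c=optics.get_calibration("wrist"); p,d=optics.snapshot("wrist"); save("wrist1",p)
np.save("pics/w1.npy",d); E_=np.array(c["extrinsics"]); print(E_, c["fx"],-E_[:3,:3].T@E_[:3,3])
E
```

```text
clock: 1.43
tool_pos: [0.4487, 0.056, 0.2386]
eef_rot: [0.136, 0.991, -0.0, -0.0]
contact_force: [0.9, 0.8, -0.2]
opening: 0.997
finger_force: 0.0
clock: 2.02
tool_pos: [0.5551, -0.1556, 0.238]
eef_rot: [0.142, 0.99, -0.003, 0.002]
contact_force: [-0.1, -1.4, -0.4]
opening: 0.998
finger_force: 0.0
[ 0.3579  0.6299 -0.2827  1.7175  0.2331  0.824   1.2537] [ 0.5551 -0.1556  0.238 ] [ 0.1421  0.9899 -0.0026  0.0015]
[[ 0.2813  0.9596 -0.0054 -0.0057]
 [ 0.9223 -0.2688  0.2776 -0.5925]
 [ 0.265  -0.0831 -0.9607  0.2272]
 [ 0.      0.      0.      1.    ]] 334.8242770491634 [ 0.4878 -0.1349  0.3827]
```

View pics/wrist1.png

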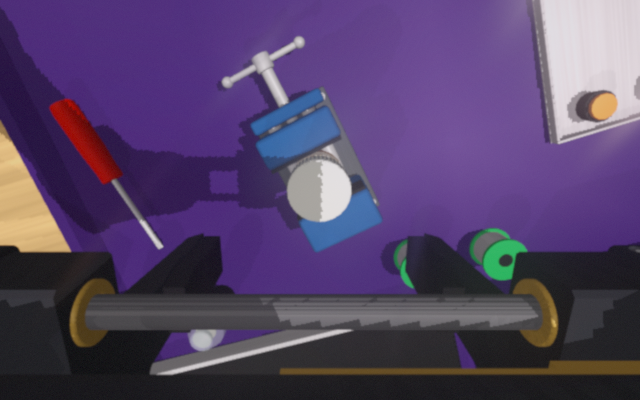

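The wrist view shows the cap's top as a bright disc centred near (320,189), with the vise and its handle up-image. The driver is at (105,165) and the reels are at (410,260) and (500,252), all clear of the fingers. I'll fit the cap's centre.

Run:
```python
from h import *
img=cv2.imread("pics/wrist1.png"); d=np.load("pics/w1.npy"); c=optics.get_calibration("wrist"); W=world(d,c)
m=np.zeros(d.shape,bool); m[140:235,270:370]=True
m&=(d>0)&(W[...,2]>.112); P=W[m]; z=np.median(P[:,2]); T=P[abs(P[:,2]-z)<.004]
cc,rad=cv2.minEnclosingCircle(T[:,:2].astype(np.float32)); print(len(T),"z",z,cc,rad,"mid",(T.min(0)+T.max(0))/2,np.ptp(T,axis=0),T.mean(0))
s=r.get_state(); print(s['tool_pos'],s['eef_rot'])
from scipy.spatial.transform import Rotation as R
A=R.from_quat(s['eef_rot']).as_matrix(); t=np.array([*((T[:,:2].min(0)+T[:,:2].max(0))/2),.092]); print(A, "tool delta cm",100*A.T@(t-s['tool_pos']))
```

```text
3146 z 0.11890190742152587 (0.5566326379776001, -0.14751388132572174) 0.026736170053482056 mid [ 0.5564 -0.1476  0.1181] [0.0525 0.0531 0.0064] [ 0.5558 -0.1474  0.1189]
[ 0.5536 -0.151   0.2379] [ 0.1404  0.9901 -0.0011  0.0002]
[[-0.9606  0.2779  0.0001]
 [ 0.2779  0.9606 -0.0022]
 [-0.0007 -0.002  -1.    ]] tool delta cm [-0.1586  0.4376 14.5861]
```

```bash
python3 -m creep '[{"grip":1,"tx":0,"ty":0,"tz":1,"spin":0},{"grip":1,"tx":0,"ty":0,"tz":1,"spin":0},{"grip":1,"tx":0,"ty":0,"tz":0,"spin":0},{"grip":1,"tx":0,"ty":0,"tz":0,"spin":0},{"grip":1,"tx":0,"ty":0,"tz":0,"spin":0},{"grip":1,"tx":0,"ty":0,"tz":0,"spin":0}]'
cat > cap.py <<'E'
from h import *
from scipy.spatial.transform import Rotation as R
s=r.get_state(); c=optics.get_calibration("wrist"); p,d=optics.snapshot("wrist"); W=world(d,c)
A=R.from_quat(s['eef_rot']).as_matrix()
m=(d>0)&(W[...,2]>.112)&(W[...,2]<.13)&(np.hypot(W[...,0]-.557,W[...,1]+.15)<.045); P=W[m]; z=np.median(P[:,2]); T=P[abs(P[:,2]-z)<.004]
cc,rad=cv2.minEnclosingCircle(T[:,:2].astype(np.float32)); mid=(T.min(0)+T.max(0))/2
print(len(T),"z",z,cc,rad,"mid",mid,np.ptp(T,axis=0),T.mean(0))
print(s['q'],s['tool_pos'],"tool delta cm",100*A.T@(np.array([*mid[:2],.092])-s['tool_pos']))
E
python3 cap.py
```

```text
clock: 2.57
tool_pos: [0.5532, -0.1452, 0.219]
eef_rot: [0.136, 0.991, 0.0, 0.0]
contact_force: [-0.7, 0.1, 0.0]
opening: 1.001
finger_force: 0.0
3550 z 0.11905532391563997 (0.5584350228309631, -0.15254810452461243) 0.026841236278414726 mid [ 0.5583 -0.1526  0.1182] [0.0525 0.0529 0.0063] [ 0.5575 -0.1522  0.119 ]
[ 0.3438  0.6502 -0.2825  1.7484  0.2429  0.7769  1.2402] [ 0.5532 -0.1452  0.219 ] tool delta cm [-0.6807 -0.5701 12.6968]
```

The cap is at (0.558, -0.1525) with its top at about 0.119, in agreement with the fixed cameras. I'm lining up and descending.

```bash
python3 -m creep '[{"grip":1,"tx":-0.7,"ty":-0.6,"tz":1.6,"spin":0},{"grip":1,"tx":0,"ty":0,"tz":2,"spin":0},{"grip":1,"tx":0,"ty":0,"tz":2,"spin":0},{"grip":1,"tx":0,"ty":0,"tz":2,"spin":0},{"grip":1,"tx":0,"ty":0,"tz":2,"spin":0},{"grip":1,"tx":0,"ty":0,"tz":0,"spin":0},{"grip":1,"tx":0,"ty":0,"tz":0,"spin":0},{"grip":1,"tx":0,"ty":0,"tz":0,"spin":0}]' && python3 cap.py
```

```text
clock: 3.28
tool_pos: [0.5591, -0.1536, 0.1238]
eef_rot: [0.136, 0.991, 0.0, 0.001]
contact_force: [0.6, -0.0, 0.6]
opening: 0.998
finger_force: 0.0
8511 z 0.11905714532705722 (0.5590265393257141, -0.1422155201435089) 0.036920215934515 mid [ 0.5582 -0.1423  0.1191] [0.0532 0.0731 0.008 ] [ 0.5568 -0.152   0.119 ]
[ 0.3229  0.7922 -0.2313  1.8033  0.3028  0.5788  1.2006] [ 0.5591 -0.1536  0.1238] tool delta cm [0.3954 1.0698 3.1812]
```

```bash
python3 -m creep '[{"grip":1,"tx":0.1,"ty":0.1,"tz":1,"spin":0},{"grip":1,"tx":0,"ty":0,"tz":1.1,"spin":0},{"grip":1,"tx":0,"ty":0,"tz":1,"spin":0},{"grip":1,"tx":0,"ty":0,"tz":0,"spin":0},{"grip":0.5,"tx":0,"ty":0,"tz":0,"spin":0},{"grip":0.3,"tx":0,"ty":0,"tz":0,"spin":0},{"grip":0.2,"tx":0,"ty":0,"tz":0,"spin":0},{"grip":0.2,"tx":0,"ty":0,"tz":0,"spin":0}]' 50; python3 -c "
from h import *; s=r.get_state(); print(s['contact_force'],s['moment'],s['opening']*88)"
```

```text
clock: 4.0
tool_pos: [0.5578, -0.1525, 0.092]
eef_rot: [0.136, 0.991, 0.0, 0.0]
contact_force: [0.6, 0.6, 0.7]
opening: 0.724
finger_force: 0.0
[0.6318 0.6321 0.7103] [ 0.0651 -0.0628 -0.0161] 63.67103468095348
```

```bash
python3 -m creep '[{"grip":-1,"tx":0,"ty":0,"tz":0,"spin":0},{"grip":-1,"tx":0,"ty":0,"tz":0,"spin":0},{"grip":-1,"tx":0,"ty":0,"tz":0,"spin":0},{"grip":-1,"tx":0,"ty":0,"tz":0,"spin":0}]' 50; python3 -c "
from h import *; s=r.get_state(); print(s['contact_force'],s['moment'],s['opening']*88,s['tool_pos'])"
```

```text
clock: 4.33
tool_pos: [0.5577, -0.1524, 0.092]
eef_rot: [0.136, 0.991, 0.0, 0.0]
contact_force: [-0.6, -0.0, 2.1]
opening: 0.579
finger_force: 50.0
[-0.5639 -0.0103  2.055 ] [ 0.0084  0.0639 -0.0013] 50.92810009226851 [ 0.5577 -0.1524  0.092 ]
```

The cap is gripped at 50 N and about 51 mm. Next is the short hard twist, with negative spin for anticlockwise.

```bash
cat > st.py <<'E'
from h import *
from scipy.spatial.transform import Rotation as R
s=r.get_state(); A=R.from_quat(s['eef_rot']).as_matrix()
y=np.degrees(np.arctan2(A[1,0],A[0,0])); print("turn deg %.1f"%((y-164.3)%360),"F",s['contact_force'],"M",s['moment'],s['tool_pos'],"q7 %.2f"%s['q'][6],s['finger_force'])
E
python3 st.py; python3 -m creep '[{"grip":-1,"tx":0,"ty":0,"tz":0,"spin":-6},{"grip":-1,"tx":0,"ty":0,"tz":0,"spin":-6}]'; python3 st.py
```

```text
turn deg 0.0 F [-0.5639 -0.0103  2.055 ] M [ 0.0084  0.0639 -0.0013] [ 0.5577 -0.1524  0.092 ] q7 1.18 50.000048220153985
clock: 4.5
tool_pos: [0.5577, -0.1526, 0.092]
eef_rot: [0.032, 0.999, 0.0, 0.0]
contact_force: [0.5, 0.1, 1.9]
opening: 0.578
finger_force: 50.0
turn deg 12.0 F [0.4502 0.1343 1.8967] M [ 0.2761  0.0572 -1.1088] [ 0.5577 -0.1526  0.092 ] q7 1.32 49.99729579692939
```

```bash
python3 -m creep '[{"grip":-1,"tx":0,"ty":0,"tz":0,"spin":-7},{"grip":-1,"tx":0,"ty":0,"tz":0,"spin":-7}]'>/dev/null; python3 st.py;  python3 -m creep '[{"grip":-1,"tx":0,"ty":0,"tz":0,"spin":-7},{"grip":-1,"tx":0,"ty":0,"tz":0,"spin":-7}]'>/dev/null; python3 st.py
```

```text
turn deg 26.2 F [-3.4561  1.4774 11.5283] M [0.3017 0.4556 0.1375] [ 0.5587 -0.1534  0.0922] q7 1.49 49.99728359525761
turn deg 40.3 F [-0.9388 -0.5442  8.9298] M [-0.0706  0.2859 -0.0786] [ 0.5578 -0.1526  0.093 ] q7 1.66 49.9960928976725
```

It broke loose: the torque peaked near 1.1 N m and is now about 0. The thread is pushing the tool up a little, so I'll follow it while spinning on.

```bash
python3 -m creep '[{"grip":-1,"tx":0,"ty":0,"tz":-0.1,"spin":-5},{"grip":-1,"tx":0,"ty":0,"tz":0,"spin":-5},{"grip":-1,"tx":0,"ty":0,"tz":0,"spin":-5}]'>/dev/null; python3 st.py;  python3 -m creep '[{"grip":-1,"tx":0,"ty":0,"tz":0,"spin":-5},{"grip":-1,"tx":0,"ty":0,"tz":0,"spin":-5},{"grip":-1,"tx":0,"ty":0,"tz":0,"spin":-5}]'>/dev/null; python3 st.py; python3 -c "
from plant import r; print(r.get_state()['q'])"
```

```text
turn deg 55.2 F [-0.3583  0.9382 -2.1848] M [0.0787 0.0113 0.0069] [ 0.5574 -0.1526  0.0927] q7 1.86 49.998408113242476
turn deg 70.2 F [-0.6453 -0.1619 -1.2462] M [0.0758 0.0492 0.0086] [ 0.5573 -0.1526  0.0925] q7 2.05 49.99838956997337
[ 0.49017552  0.88343308 -0.532676    1.81248993  0.70979299  0.64680641
  2.05383624]
```

```bash
python3 -m creep '[{"grip":-1,"tx":0,"ty":0,"tz":0,"spin":-5},{"grip":-1,"tx":0,"ty":0,"tz":0,"spin":-3},{"grip":-1,"tx":0,"ty":0,"tz":-0.1,"spin":0},{"grip":-1,"tx":0,"ty":0,"tz":0,"spin":0},{"grip":-1,"tx":0,"ty":0,"tz":0,"spin":0}]'>/dev/null; python3 st.py;  python3 -m creep '[{"grip":-1,"tx":0,"ty":0,"tz":-0.1,"spin":0},{"grip":-1,"tx":0,"ty":0,"tz":0,"spin":0},{"grip":-1,"tx":0,"ty":0,"tz":0,"spin":0}]'>/dev/null; python3 st.py
```

```text
turn deg 77.9 F [ 0.026   0.7149 -2.2542] M [0.0361 0.1276 0.0195] [ 0.5572 -0.1526  0.0935] q7 2.16 49.99993255343725
turn deg 78.0 F [  2.5414  -0.4323 -12.1605] M [-0.0699 -0.4047 -0.0156] [ 0.5571 -0.1527  0.0938] q7 2.16 49.99998715989932
```

It still holds at the top of its play, with 12 N of pull. I'll ease back half a millimetre and turn on in small steps, watching for force or height to change.

```bash
python3 -m creep '[{"grip":-1,"tx":0,"ty":0,"tz":0.05,"spin":-5},{"grip":-1,"tx":0,"ty":0,"tz":0,"spin":0}]'>/dev/null; python3 st.py;  python3 -m creep '[{"grip":-1,"tx":0,"ty":0,"tz":0,"spin":-5},{"grip":-1,"tx":0,"ty":0,"tz":0,"spin":0}]'>/dev/null; python3 st.py
```

```text
turn deg 83.1 F [ 0.3139 -0.7943 -8.7589] M [-0.0127  0.0022  0.1131] [ 0.5569 -0.1525  0.0937] q7 2.23 49.99908861085487
turn deg 88.0 F [-0.3979 -0.328  -9.6664] M [-0.0137  0.0415  0.0582] [ 0.5568 -0.1525  0.0937] q7 2.30 49.999114770052984
```

```bash
python3 -m creep '[{"grip":-1,"tx":0,"ty":0,"tz":0,"spin":-4},{"grip":-1,"tx":0,"ty":0,"tz":0,"spin":0}]'>/dev/null; python3 st.py
```

```text
turn deg 91.9 F [ -0.0544  -1.1092 -10.2521] M [0.011  0.0474 0.0778] [ 0.5569 -0.1525  0.0937] q7 2.35 49.99921838652881
```

```bash
python3 -m creep '[{"grip":-1,"tx":0,"ty":0,"tz":0.05,"spin":-4},{"grip":-1,"tx":0,"ty":0,"tz":0,"spin":0}]'>/dev/null; python3 st.py;  python3 -m creep '[{"grip":-1,"tx":0,"ty":0,"tz":0,"spin":-4},{"grip":-1,"tx":0,"ty":0,"tz":0,"spin":0}]'>/dev/null; python3 st.py
```

```text
turn deg 95.9 F [-1.2041 -0.547  -6.4181] M [0.0189 0.2396 0.055 ] [ 0.5571 -0.1524  0.0937] q7 2.41 49.99915544667601
turn deg 99.9 F [-0.5858 -0.9603 -6.8871] M [0.0658 0.2366 0.0634] [ 0.5572 -0.1524  0.0937] q7 2.47 49.99929760959276
```

```bash
python3 -m creep '[{"grip":-1,"tx":0,"ty":0,"tz":0,"spin":-4},{"grip":-1,"tx":0,"ty":0,"tz":0,"spin":0}]'>/dev/null; python3 st.py;  python3 -m creep '[{"grip":-1,"tx":0,"ty":0,"tz":0,"spin":-3},{"grip":-1,"tx":0,"ty":0,"tz":0,"spin":0}]'>/dev/null; python3 st.py
```

```text
turn deg 103.9 F [-1.0957 -0.7439 -6.7855] M [0.0256 0.2768 0.0727] [ 0.5573 -0.1524  0.0937] q7 2.52 49.99919957226666
turn deg 106.8 F [-1.2912 -0.4324 -6.218 ] M [0.0403 0.2934 0.0031] [ 0.5575 -0.1523  0.0938] q7 2.56 49.99943687906125
```

Joint 7 is nearly at its range limit, so I'll set the cap down in its play, let go, turn back 70° and grip again.

```bash
python3 -m creep '[{"grip":-1,"tx":0,"ty":0,"tz":0.1,"spin":0},{"grip":-1,"tx":0,"ty":0,"tz":0.05,"spin":0},{"grip":0.5,"tx":0,"ty":0,"tz":0,"spin":0},{"grip":0.5,"tx":0,"ty":0,"tz":0,"spin":0},{"grip":0.5,"tx":0,"ty":0,"tz":0,"spin":0}]'; python3 st.py
```

```text
clock: 7.58
tool_pos: [0.5582, -0.1522, 0.0927]
eef_rot: [0.715, -0.699, 0.0, -0.001]
contact_force: [-0.1, 0.8, -0.5]
opening: 0.747
finger_force: 0.0
turn deg 107.0 F [-0.0563  0.8112 -0.4788] M [ 0.1096  0.0441 -0.014 ] [ 0.5582 -0.1522  0.0927] q7 2.56 0.0
```

```bash
python3 -m creep '[{"grip":0.5,"tx":0,"ty":0,"tz":0,"spin":7},{"grip":0.5,"tx":0,"ty":0,"tz":0,"spin":7},{"grip":0.5,"tx":0,"ty":0,"tz":0,"spin":7},{"grip":0.5,"tx":0,"ty":0,"tz":0,"spin":7},{"grip":0.5,"tx":0,"ty":0,"tz":0,"spin":7}]' >/dev/null; python3 st.py; python3 -m creep '[{"grip":0.5,"tx":0,"ty":0,"tz":0,"spin":7},{"grip":0.5,"tx":0,"ty":0,"tz":0,"spin":7},{"grip":0.5,"tx":0,"ty":0,"tz":0,"spin":7},{"grip":0.5,"tx":0,"ty":0,"tz":0,"spin":7},{"grip":0.5,"tx":0,"ty":0,"tz":0,"spin":7},{"grip":0.5,"tx":0,"ty":0,"tz":0,"spin":0},{"grip":0.5,"tx":0,"ty":0,"tz":0,"spin":0}]' >/dev/null; python3 st.py
```

```text
turn deg 71.6 F [-0.1178  0.2281  0.4541] M [ 0.0963  0.0558 -0.0155] [ 0.558  -0.1522  0.0925] q7 2.06 0.0
turn deg 37.2 F [-0.2791  0.1994  0.5738] M [0.0152 0.039  0.0227] [ 0.5579 -0.1521  0.0925] q7 1.61 0.0
```

```bash
python3 -m creep '[{"grip":-1,"tx":0,"ty":0,"tz":0,"spin":0},{"grip":-1,"tx":0,"ty":0,"tz":0,"spin":0},{"grip":-1,"tx":0,"ty":0,"tz":0,"spin":0},{"grip":-1,"tx":0,"ty":0,"tz":0,"spin":0},{"grip":-1,"tx":0,"ty":0,"tz":-0.1,"spin":0},{"grip":-1,"tx":0,"ty":0,"tz":0,"spin":0}]' 50 >/dev/null; python3 st.py; python3 -m creep '[{"grip":-1,"tx":0,"ty":0,"tz":-0.1,"spin":0},{"grip":-1,"tx":0,"ty":0,"tz":0,"spin":0},{"grip":-1,"tx":0,"ty":0,"tz":0,"spin":0}]' >/dev/null; python3 st.py
```

```text
turn deg 37.0 F [-0.5198 -0.7004 -1.5475] M [0.0529 0.0276 0.0309] [ 0.5575 -0.1525  0.0932] q7 1.61 49.99193368174019
turn deg 37.0 F [ 0.2092 -0.0106 -4.5645] M [-0.02   -0.0741 -0.0146] [ 0.5573 -0.1524  0.0938] q7 1.61 49.99232281028526
```

```bash
python3 -m creep '[{"grip":-1,"tx":0,"ty":0,"tz":0,"spin":-4},{"grip":-1,"tx":0,"ty":0,"tz":0,"spin":0}]' >/dev/null; python3 st.py
```

```text
turn deg 41.1 F [ 0.0307 -1.568  -2.9159] M [-0.0092  0.0728  0.0353] [ 0.5573 -0.1525  0.094 ] q7 1.67 49.98732071311679
```

```bash
python3 -m creep '[{"grip":-1,"tx":0,"ty":0,"tz":-0.05,"spin":0},{"grip":-1,"tx":0,"ty":0,"tz":0,"spin":0},{"grip":-1,"tx":0,"ty":0,"tz":0,"spin":0}]' >/dev/null; python3 st.py; python3 -m creep '[{"grip":-1,"tx":0,"ty":0,"tz":0,"spin":-4},{"grip":-1,"tx":0,"ty":0,"tz":0,"spin":0}]' >/dev/null; python3 st.py
```

```text
turn deg 41.0 F [ 0.7031 -0.4308 -5.2486] M [-0.0193 -0.0478  0.0904] [ 0.5572 -0.1525  0.0944] q7 1.66 49.985846924828365
turn deg 45.1 F [-0.6154 -0.9521 -0.5511] M [-0.0608  0.1395  0.0399] [ 0.5575 -0.1524  0.0948] q7 1.72 49.98741813615197
```

The pull has dropped to almost nothing at about 115° of total turn, so I'll probe upward gently.

```bash
python3 -m creep '[{"grip":-1,"tx":0,"ty":0,"tz":-0.1,"spin":0},{"grip":-1,"tx":0,"ty":0,"tz":0,"spin":0},{"grip":-1,"tx":0,"ty":0,"tz":0,"spin":0}]' >/dev/null; python3 st.py
```

```text
turn deg 44.9 F [-0.7927 -0.2539 -0.3274] M [0.0061 0.2623 0.0777] [ 0.5574 -0.1525  0.096 ] q7 1.72 49.9866548377031
```

```bash
python3 -m creep '[{"grip":-1,"tx":0,"ty":0,"tz":-0.1,"spin":0},{"grip":-1,"tx":0,"ty":0,"tz":-0.1,"spin":0},{"grip":-1,"tx":0,"ty":0,"tz":0,"spin":0}]' >/dev/null; python3 st.py; python3 -m creep '[{"grip":-1,"tx":0,"ty":0,"tz":-0.2,"spin":0},{"grip":-1,"tx":0,"ty":0,"tz":-0.2,"spin":0},{"grip":-1,"tx":0,"ty":0,"tz":-0.2,"spin":0},{"grip":-1,"tx":0,"ty":0,"tz":0,"spin":0}]' >/dev/null; python3 st.py
```

```text
turn deg 45.0 F [-1.9513 -0.2412 -1.646 ] M [-0.0263  0.3201  0.0266] [ 0.5574 -0.1525  0.0979] q7 1.72 49.984986831987044
turn deg 45.0 F [-0.5002 -0.3584 -0.0105] M [0.0269 0.2093 0.0055] [ 0.558  -0.1523  0.1042] q7 1.72 49.99291622196324
```

Nearly no force and it follows the tool, so it is free. I'm lifting it clear and measuring the tray and the jar from here.

```bash
python3 -m creep '[{"grip":-1,"tx":0,"ty":0,"tz":-1,"spin":0},{"grip":-1,"tx":0,"ty":0,"tz":-2,"spin":0},{"grip":-1,"tx":0,"ty":0,"tz":-2,"spin":0},{"grip":-1,"tx":0,"ty":0,"tz":-2,"spin":0},{"grip":-1,"tx":0,"ty":0,"tz":-2,"spin":0},{"grip":-1,"tx":0,"ty":0,"tz":0,"spin":0},{"grip":-1,"tx":0,"ty":0,"tz":0,"spin":0}]' >/dev/null; python3 st.py
python3 - <<'E'
from h import *
from scipy.spatial.transform import Rotation as R
p,d=optics.snapshot("top"); save("top2",p); W=world(d,optics.get_calibration("top"))
img=cv2.cvtColor(p,cv2.COLOR_RGB2HSV)
s=(slice(190,285),slice(232,308)); H=img[s]; m=((H[...,1]<70)&(H[...,2]>130)).astype(np.uint8)
n,l,st,ce=cv2.connectedComponentsWithStats(m); k=1+st[1:,4].argmax(); vs,us=np.nonzero(l==k)
b=cv2.minAreaRect(np.c_[us+232,vs+190].astype(np.float32)); print(b)
c=optics.get_calibration("top"); E=np.array(c["extrinsics"])
def onz(u,v,z):
    ray=E[:3,:3].T@np.array([(u-c["cx"])/c["fx"],(v-c["cy"])/c["fy"],1]); o=-E[:3,:3].T@E[:3,3]; return o+ray*(z-o[2])/ray[2]
cor=np.array([onz(*q,.014)[:2] for q in cv2.boxPoints(b)]); print(cor,cor.mean(0),np.linalg.norm(np.diff(cor,axis=0),axis=1))
x=max((cor[1]-cor[0],cor[2]-cor[1]),key=np.linalg.norm); x*=np.sign(x[0])/np.linalg.norm(x)
T=np.array([*(cor.mean(0)-.04*x),.1]); sg=r.get_state(); A=R.from_quat(sg['eef_rot']).as_matrix()
print("xdir",x,"spot",T,"delta cm",100*A.T@(T-sg['tool_pos'])); print(A[:,:2])
E
```

```text
turn deg 45.0 F [ 0.145  -0.702  -1.6796] M [0.0722 0.047  0.0172] [ 0.5587 -0.1523  0.1952] q7 1.81 49.991920255852165
((269.0, 239.0), (74.0, 52.0), 90.0)
[[0.6046 0.2709]
 [0.608  0.1066]
 [0.3763 0.0991]
 [0.3729 0.2594]] [0.4904 0.184 ] [0.1644 0.2318 0.1604]
xdir [0.9995 0.0323] spot [0.4505 0.1827 0.1   ] delta cm [-7.05   34.4694  9.3836]
[[-0.8719 -0.4896]
 [-0.4896  0.8719]
 [-0.0007 -0.0005]]
```

Run:
```python
from h import *
p,d=optics.snapshot("scene"); save("scene2",cv2.hconcat([cv2.resize(p[110:210,250:400],None,fx=4,fy=4,interpolation=cv2.INTER_CUBIC)]))
```

```text
(no output)
```

View pics/scene2.png

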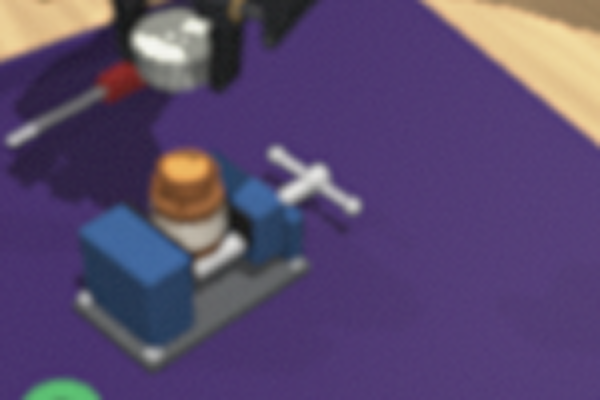

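The scene crop shows the jar uncapped and still in the jaws, at about (188,190) in the crop. The cap hangs level in the fingers at (172,50).

The fingertips reach about 5.5 mm below the cap's edge, so it can't be laid down gently with this grip. I'll rest it on the jar at the same freed angle, take it higher up, and then carry it over.

```bash
python3 -m creep '[{"grip":-1,"tx":0,"ty":0,"tz":2,"spin":0},{"grip":-1,"tx":0,"ty":0,"tz":2,"spin":0},{"grip":-1,"tx":0,"ty":0,"tz":2,"spin":0},{"grip":-1,"tx":0,"ty":0,"tz":1.5,"spin":0},{"grip":-1,"tx":0,"ty":0,"tz":1,"spin":0},{"grip":-1,"tx":0,"ty":0,"tz":0.4,"spin":0},{"grip":-1,"tx":0,"ty":0,"tz":0,"spin":0},{"grip":-1,"tx":0,"ty":0,"tz":0,"spin":0}]' >/dev/null; python3 st.py; python3 -m creep '[{"grip":-1,"tx":0,"ty":0,"tz":0.2,"spin":0},{"grip":-1,"tx":0,"ty":0,"tz":0.2,"spin":0},{"grip":-1,"tx":0,"ty":0,"tz":0.2,"spin":0},{"grip":-1,"tx":0,"ty":0,"tz":0,"spin":0},{"grip":-1,"tx":0,"ty":0,"tz":0,"spin":0}]' >/dev/null; python3 st.py
```

```text
turn deg 45.0 F [-0.3424  0.1591 -0.6078] M [ 0.0169 -0.001  -0.0445] [ 0.5576 -0.1522  0.1048] q7 1.72 49.99286575635779
turn deg 45.0 F [-1.1307 -0.9577 -0.4499] M [-0.0581  0.1793 -0.0023] [ 0.5573 -0.1526  0.0987] q7 1.72 49.98799741995754
```

```bash
python3 -m creep '[{"grip":-1,"tx":0,"ty":0,"tz":0.2,"spin":0},{"grip":-1,"tx":0,"ty":0,"tz":0.2,"spin":0},{"grip":-1,"tx":0,"ty":0,"tz":0,"spin":0},{"grip":-1,"tx":0,"ty":0,"tz":0,"spin":0}]' >/dev/null; python3 st.py; python3 -m creep '[{"grip":-1,"tx":0,"ty":0,"tz":0.15,"spin":0},{"grip":-1,"tx":0,"ty":0,"tz":0,"spin":0},{"grip":-1,"tx":0,"ty":0,"tz":0,"spin":0}]' >/dev/null; python3 st.py
```

```text
turn deg 45.0 F [-0.4318 -0.1644 -0.587 ] M [-0.1088  0.1543  0.0607] [ 0.5575 -0.1523  0.0945] q7 1.71 49.98899120852002
turn deg 45.0 F [-0.0096  0.3104 -1.0454] M [-0.0309  0.062   0.0003] [ 0.5577 -0.1523  0.0931] q7 1.71 49.99263785590301
```

```bash
python3 -m creep '[{"grip":0.5,"tx":0,"ty":0,"tz":0,"spin":0},{"grip":0.5,"tx":0,"ty":0,"tz":0,"spin":0},{"grip":0.5,"tx":0,"ty":0,"tz":0,"spin":0},{"grip":0.5,"tx":0,"ty":0,"tz":-0.4,"spin":0},{"grip":0.5,"tx":0,"ty":0,"tz":-0.3,"spin":0},{"grip":0.5,"tx":0,"ty":0,"tz":0,"spin":0},{"grip":0.5,"tx":0,"ty":0,"tz":0,"spin":0}]' >/dev/null; python3 st.py; python3 -m creep '[{"grip":0.2,"tx":0,"ty":0,"tz":0,"spin":0},{"grip":-1,"tx":0,"ty":0,"tz":0,"spin":0},{"grip":-1,"tx":0,"ty":0,"tz":0,"spin":0},{"grip":-1,"tx":0,"ty":0,"tz":0,"spin":0},{"grip":-1,"tx":0,"ty":0,"tz":0,"spin":0}]' 50; python3 st.py
```

```text
turn deg 45.0 F [ 0.7527  0.4333 -0.5093] M [0.1008 0.0372 0.0312] [ 0.5579 -0.1524  0.1006] q7 1.72 0.0
clock: 14.1
tool_pos: [0.5575, -0.1524, 0.1001]
eef_rot: [-0.253, 0.967, 0.0, -0.0]
contact_force: [-0.3, -0.1, 0.1]
opening: 0.582
finger_force: 50.0
turn deg 45.0 F [-0.3074 -0.0511  0.0893] M [ 0.0463  0.0559 -0.0008] [ 0.5575 -0.1524  0.1001] q7 1.72 49.990204748974065
```

```bash
python3 -m creep '[{"grip":-1,"tx":0,"ty":0,"tz":-0.1,"spin":0},{"grip":-1,"tx":0,"ty":0,"tz":-0.1,"spin":0},{"grip":-1,"tx":0,"ty":0,"tz":0,"spin":0}]' >/dev/null; python3 st.py
```

```text
turn deg 45.0 F [-0.2938  0.1632 -0.9327] M [0.0224 0.1162 0.0319] [ 0.5574 -0.1525  0.1022] q7 1.72 49.99045649266918
```

```bash
python3 -m creep '[{"grip":-1,"tx":0,"ty":0,"tz":-0.1,"spin":0},{"grip":-1,"tx":0,"ty":0,"tz":-0.1,"spin":0},{"grip":-1,"tx":0,"ty":0,"tz":0,"spin":0}]' >/dev/null; python3 st.py; python3 -m creep '[{"grip":-1,"tx":0,"ty":0,"tz":-0.2,"spin":0},{"grip":-1,"tx":0,"ty":0,"tz":-0.4,"spin":0},{"grip":-1,"tx":0,"ty":0,"tz":-0.6,"spin":0},{"grip":-1,"tx":0,"ty":0,"tz":0,"spin":0}]' >/dev/null; python3 st.py
```

```text
turn deg 45.0 F [-0.404  -0.2349 -0.624 ] M [-0.038   0.1927  0.0079] [ 0.5572 -0.1525  0.1042] q7 1.72 49.98831831544521
turn deg 45.0 F [ 0.0671 -0.9904 -1.1991] M [ 0.0653  0.0431 -0.0491] [ 0.5587 -0.1523  0.1176] q7 1.74 49.992102682299446
```

```bash
python3 -m creep '[{"grip":-1,"tx":0,"ty":0,"tz":-1,"spin":0},{"grip":-1,"tx":0,"ty":0,"tz":-2,"spin":0},{"grip":-1,"tx":0,"ty":0,"tz":-2,"spin":0},{"grip":-1,"tx":0,"ty":0,"tz":-2,"spin":0},{"grip":-1,"tx":0,"ty":0,"tz":0,"spin":0},{"grip":-1,"tx":0,"ty":0,"tz":0,"spin":0}]' >/dev/null; python3 st.py
python3 - <<'E'
from h import *
from scipy.spatial.transform import Rotation as R
s=r.get_state(); A=R.from_quat(s['eef_rot']).as_matrix(); print(100*A.T@(np.array([.4505,.1827,.05])-s['tool_pos']))
p,d=optics.snapshot("scene"); save("scene3",cv2.resize(p[95:195,230:380],None,fx=4,fy=4,interpolation=cv2.INTER_CUBIC))
E
```

```text
turn deg 45.0 F [ 0.062   0.0825 -1.5712] M [0.0373 0.0989 0.013 ] [ 0.5583 -0.1524  0.1875] q7 1.80 49.992076035923674
[-6.9699 34.5274 13.704 ]
```

View pics/scene3.png

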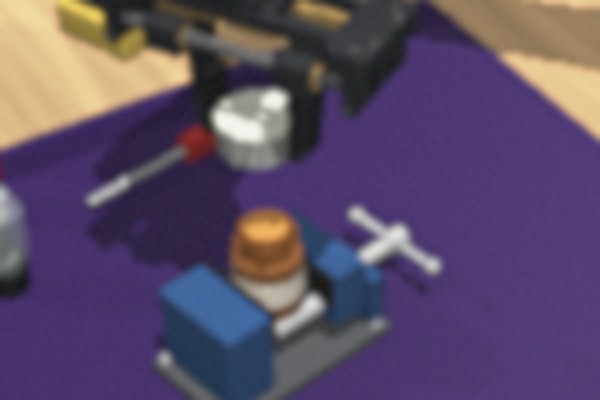

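The cap hangs level at (252,128) in the crop, its edge now near the fingertips. The jar is unmoved in the vise. I'm carrying it to the tray spot.

```bash
python3 -m creep '[{"grip":-1,"tx":-0.3,"ty":1.5,"tz":0,"spin":0},{"grip":-1,"tx":-0.6,"ty":3,"tz":0,"spin":0},{"grip":-1,"tx":-0.6,"ty":3,"tz":0,"spin":0},{"grip":-1,"tx":-0.6,"ty":3,"tz":0,"spin":0},{"grip":-1,"tx":-0.6,"ty":3,"tz":0,"spin":0},{"grip":-1,"tx":-0.6,"ty":3,"tz":0,"spin":0},{"grip":-1,"tx":-0.6,"ty":3,"tz":0,"spin":0},{"grip":-1,"tx":-0.6,"ty":3,"tz":0,"spin":0}]' >/dev/null; python3 -m creep '[{"grip":-1,"tx":-0.6,"ty":3,"tz":0,"spin":0},{"grip":-1,"tx":-0.6,"ty":3,"tz":0,"spin":0},{"grip":-1,"tx":-0.6,"ty":3,"tz":0,"spin":0},{"grip":-1,"tx":-0.6,"ty":2,"tz":0,"spin":0},{"grip":-1,"tx":-0.6,"ty":1,"tz":0,"spin":0},{"grip":-1,"tx":0,"ty":0,"tz":0,"spin":0},{"grip":-1,"tx":0,"ty":0,"tz":0,"spin":0},{"grip":-1,"tx":0,"ty":0,"tz":0,"spin":0}]' >/dev/null; python3 st.py
```

```text
turn deg 44.9 F [ 0.2755  0.0784 -0.1541] M [ 0.0753 -0.021  -0.0271] [0.4543 0.1828 0.1856] q7 1.12 49.99197851640929
```

```bash
python3 -m creep '[{"grip":-1,"tx":0,"ty":0,"tz":2.5,"spin":0},{"grip":-1,"tx":0,"ty":0,"tz":3,"spin":0},{"grip":-1,"tx":0,"ty":0,"tz":3,"spin":0},{"grip":-1,"tx":0,"ty":0,"tz":3,"spin":0},{"grip":-1,"tx":0,"ty":0,"tz":2,"spin":0},{"grip":-1,"tx":0,"ty":0,"tz":1.5,"spin":0},{"grip":-1,"tx":0,"ty":0,"tz":1,"spin":0},{"grip":-1,"tx":0,"ty":0,"tz":0,"spin":0}]' >/dev/null; python3 st.py; python3 -m creep '[{"grip":-1,"tx":0,"ty":0,"tz":0.3,"spin":0},{"grip":-1,"tx":0,"ty":0,"tz":0.3,"spin":0},{"grip":-1,"tx":0,"ty":0,"tz":0.2,"spin":0},{"grip":-1,"tx":0,"ty":0,"tz":0.2,"spin":0},{"grip":-1,"tx":0,"ty":0,"tz":0,"spin":0},{"grip":-1,"tx":0,"ty":0,"tz":0,"spin":0}]' >/dev/null; python3 st.py
```

```text
turn deg 44.9 F [-0.0746 -0.2261 -0.545 ] M [ 0.0358  0.0536 -0.0326] [0.4536 0.1827 0.0243] q7 0.92 49.99199874255282
turn deg 45.0 F [-0.4745  0.0633 -0.4109] M [ 0.0349 -0.0188 -0.0701] [0.4542 0.1852 0.0164] q7 0.91 49.992078615978244
```

```bash
python3 -m creep '[{"grip":-1,"tx":0,"ty":0,"tz":0.2,"spin":0},{"grip":-1,"tx":0,"ty":0,"tz":0.2,"spin":0},{"grip":-1,"tx":0,"ty":0,"tz":0.2,"spin":0},{"grip":-1,"tx":0,"ty":0,"tz":0.2,"spin":0},{"grip":-1,"tx":0,"ty":0,"tz":0,"spin":0},{"grip":-1,"tx":0,"ty":0,"tz":0,"spin":0}]' >/dev/null; python3 st.py; python3 -m creep '[{"grip":-1,"tx":0,"ty":0,"tz":0.1,"spin":0},{"grip":-1,"tx":0,"ty":0,"tz":0.1,"spin":0},{"grip":-1,"tx":0,"ty":0,"tz":0,"spin":0},{"grip":-1,"tx":0,"ty":0,"tz":0,"spin":0}]' >/dev/null; python3 st.py;  python3 -c "
from plant import r; print(r.get_state()['q'])"
```

```text
turn deg 45.0 F [ 0.1159 -0.576   0.4502] M [ 0.0667 -0.018   0.0352] [0.4539 0.1851 0.008 ] q7 0.91 49.99203264735115
turn deg 45.0 F [ 0.1738  0.0217 -0.7025] M [ 0.0278  0.0266 -0.0701] [0.454  0.1851 0.0062] q7 0.90 49.99206501219305
[-0.42000197  0.94587403 -0.10014723  2.10225006  0.70408052  0.12553775
  0.90348051]
```

```bash
python3 -m creep '[{"grip":-1,"tx":0,"ty":0,"tz":0.1,"spin":0},{"grip":-1,"tx":0,"ty":0,"tz":0,"spin":0},{"grip":-1,"tx":0,"ty":0,"tz":0,"spin":0}]' >/dev/null; python3 st.py; python3 -m creep '[{"grip":-1,"tx":0,"ty":0,"tz":0.05,"spin":0},{"grip":-1,"tx":0,"ty":0,"tz":0,"spin":0},{"grip":-1,"tx":0,"ty":0,"tz":0,"spin":0}]' >/dev/null; python3 st.py
```

```text
turn deg 45.0 F [-1.0431  0.1064 -0.8863] M [ 0.0952  0.0251 -0.0059] [0.4541 0.1852 0.0052] q7 0.90 49.99206207743555
turn deg 45.0 F [-0.1474 -0.6357  6.0299] M [ 0.055   0.1354 -0.0021] [0.4541 0.1851 0.0051] q7 0.90 49.99243946542265
```

It has touched the floor with 6 N at z 0.0051, as expected. I'm letting go and rising.

```bash
python3 -m creep '[{"grip":0.4,"tx":0,"ty":0,"tz":-0.05,"spin":0},{"grip":0.5,"tx":0,"ty":0,"tz":0,"spin":0},{"grip":0.6,"tx":0,"ty":0,"tz":0,"spin":0},{"grip":0.6,"tx":0,"ty":0,"tz":0,"spin":0},{"grip":0.6,"tx":0,"ty":0,"tz":-1,"spin":0},{"grip":0.6,"tx":0,"ty":0,"tz":-1,"spin":0},{"grip":0.6,"tx":0,"ty":0,"tz":-2,"spin":0},{"grip":0.6,"tx":0,"ty":0,"tz":-3,"spin":0}]' && python3 -m creep '[{"grip":0.6,"tx":0,"ty":0,"tz":-3,"spin":0},{"grip":0.6,"tx":0,"ty":0,"tz":-3,"spin":0},{"grip":0.6,"tx":0,"ty":0,"tz":-3,"spin":0},{"grip":0.6,"tx":0,"ty":0,"tz":-2,"spin":0},{"grip":0.6,"tx":0,"ty":0,"tz":0,"spin":0},{"grip":0.6,"tx":0,"ty":0,"tz":0,"spin":0}]'
python3 - <<'E'
from h import *
p,d=optics.snapshot("scene"); save("scene4",p)
E
```

```text
clock: 19.98
tool_pos: [0.4528, 0.1847, 0.0744]
eef_rot: [-0.253, 0.967, -0.001, -0.002]
contact_force: [0.2, -0.1, 0.2]
opening: 0.798
finger_force: 0.0
clock: 20.48
tool_pos: [0.4546, 0.1851, 0.1859]
eef_rot: [-0.253, 0.968, 0.0, 0.001]
contact_force: [0.3, 0.8, -0.2]
opening: 0.803
finger_force: 0.0
```

View pics/scene4.png

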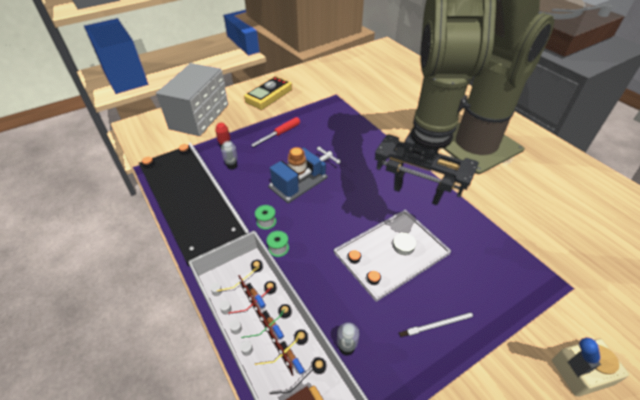

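The picture shows the cap upright in the tray at (404,243), the feet at (354,257) and (374,277), and the jar in the vise at (296,158). Everything else is where it was and the gripper is clear, so I'm handing in.

```bash
python3 -c "
from plant import workorder; print(workorder.finish_job())"
```

```text
the job is handed in; nothing more can be done
None
```

I broke the cap loose, unscrewed it, lifted it off and set it right way up in the tray; the last picture shows the jar still in the vise and nothing else moved, and I handed the job in at about 20.5 s.

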